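Close the filter housing with its lug plug

ROBOT

A 7-joint arm with a two-finger parallel gripper is mounted at the origin on a cart in front of the work surface, level with it; the furniture and walls round the work are solid. World frame = base frame: x ahead of the robot, y to its left, z up, the work surface at z = 0. Lengths are in m, angles in rad, forces in N, time in s.
With the tool pointing down it reaches from about 0.425 to 0.925 m from the base axis. Payload 6.8 kg.
Tool frame: the origin (TCP) lies at the very end of the fingers, on their centre line; the grasp point (between the pads) lies 19 mm behind it; x points along the fingers, y is the direction in which the jaws open and shut, and the axes are right-handed (so a half turn about x gives the same grasp; the last joint's range is limited). The gripper opens to 85 mm and grips with 20 to 120 N. Pads are 22 mm wide; open, the fingers measure 114 mm over their backs; the gripper's body (76 mm by 85 mm) begins 54 mm behind the grasp point. The pads swing forward as they close: fully open they stand 13 mm farther back than shut.
Start: joints at [1.175, 0.477, 0.022, 1.555, -0.011, 1.109, -0.083], TCP at [0.192, -0.647, 0.231] pointing down, gripper open.
Joint ranges: [-2.96, 2.96], [-0.34, 2.1], [-1.41, 1.46], [0.24, 2.44], [-1.37, 4.51], [0.17, 1.92], [-2.96, 2.96]. Speed limits (rad/s): [2.39, 2.39, 3.14, 3.14, 3.14, 3.14, 3.14].

INTERFACE

Orientations are given as a rotation vector (axis times angle).
In Python, from bench import get_obs, grab_frame, camera_info, hand_in gives the robot as it stands.
- The arm moves only by the tool apply_moves, never from a script. Its argument "series" is text: rows parted by semicolons, each of 7 numbers parted by spaces: the turn, a rotation vector about the tool's x, y, z in rad, then the shift along the tool's x, y, z in m, then the opening, from 0 (shut) to 1 (fully open). In form: wx wy wz tx ty tz hand; .... A call has 1 to 12 rows; each row is the pose to reach, as a shift and turn from the pose commanded when the call began, along the tool's axes at that moment; what a row does not reach only later rows make up. A row lasts 1/8 s, in which the tool goes at most 62.5 mm and 10.7 degrees, less where a joint would pass 70% of its speed; a pose out of reach is approached as far as the arm can. A call with a gripper value outside its range is refused whole. The fingers move at their own pace and stop on an object; "force" is the grip in N (left out, the last holds). Time passes only in rows, so rows that repeat a pose let the fingers close. It gives the time, the measured TCP pose, the force and the opening at its end, in the units of the state.
- get_obs(): the state, without advancing time (a new reading comes with each control period).
- grab_frame(name): name is "side" or "top" or "wrist"; returns the picture (384x512x3 uint8, blue, green, red); there is no depth.
- camera_info(name): a dict with "fov_y" (degrees; the focal length in pixels is half the picture's height over the tangent of half this angle, whatever the lens; pixels are square), "cx", "cy" (the principal point, pixels), "D" ([k1, k2, p1, p2, k3] as OpenCV has them; the pictures are not rectified), "rvec" (rotation vector, rad) and "tvec" (3), from world to camera coordinates, as OpenCV has them. Camera axes: x right, y down, z forward; pixel columns grow to the right and rows downward; lengths in m; the calibration is good to about 2 mm. A picture is of the moment at which its call begins: read the wrist's pose just before it. camera_info takes no time and is no camera call; for the wrist camera it gives the pose at the moment of the call.
- hand_in(): hands the job in, once; it reports no verdict.
The state is a dict: "clock": time; "joints": joint angles; "qvel": joint speeds; "tau": joint torques, N m; "tcp_pos": TCP position; "orientation": TCP orientation; "contact_force": force on the tool from outside, world axes, zero at the start; "moment": the same for the moment, N m; "grip_width": finger opening in m.
Only numpy, scipy, OpenCV 4.12 (cv2) and the standard library are available. Lean on these libraries where they do the work, as an engineer would, in place of code of your own. Each camera call takes 0.05 s, during which the arm holds its last target.

TASK

The filter housing on the bench is open: pick up its orange bar-grip plug and set it upright on the mouth. With light downward pressure turn it backwards (anticlockwise from above) until you feel its lugs drop into the thread start, then turn it forwards (clockwise), following it down, until it is fully home with its flange flush on the rim, and let go. Never force it, and do not disturb the amber bottle or the white filter.

Things in the scene. Friction and masses are not known exactly. Their poses are not given: they have to be found in the camera images.
- plug_grip (a point): Centre of the plug's orange bar grip, 49.2 mm above the bench at the start. Bar: 54 mm long (x axis), 20 mm thick (y axis, squeeze it there), 28 mm high (this point +-14 mm). Directly under the bar a round flange 66 mm across, 5 mm thick, its underside 19 mm below this point. z is the plug's axis, up.
- plug: The whole plug, about 0.12 kg, standing upright on its nose; origin: centre of the flat nose end. Grey stem 32 mm across, 30.2 mm long from nose to flange, tapering to 25 mm over the last 6 mm. Three lugs stand out of the stem 120 degrees apart (one toward +x), 8 mm wide, 4.5 mm thick, undersides 12 mm above the nose, reaching 24.7 mm from the axis.
- housing: Filter housing fixed to the bench: grey square foot 106 mm wide, blue body, blue neck 68 mm outside, 53 mm inside, rim 80 mm above the bench, low pipe stubs 75 mm out to +-y. Origin: centre of the foot's underside, z up. Height of the bar-grip centre above it: 115.2 mm with lugs on the stops, 112.2 on the ridges, 102.7 on the landings, 99.2 fully home (flange on the rim).
- mouth (a point): Centre of the mouth at rim height. Inside, a white ring (bore 36 mm) has 3 equal thread starts. ITS ANGLE IN THE NECK IS UNKNOWN, unrelated to the housing's yaw. Per 120 degrees: an opening 0.64 rad wide, then a ridge, flat top 5 mm below the rim, with a 3 mm high stop on its clockwise end: lugs riding on the ridges are blocked clockwise, free anticlockwise until they drop.
- landing (a point): On the neck's axis, level with the landings (14.5 mm below the rim) under the openings, where lugs rest after dropping 9.5 mm (at most 2.1 rad back from anywhere). There, more backward turning is blocked. Clockwise from here a sloping channel under each ridge, 1.5 mm vertical play, takes the plug 3.5 mm down in about 1 rad to a solid stop, 1.2 rad from the opening's middle.
- bottle_mid (a point): Bystander: brown (amber) sample bottle with black cap, 48 mm across, 100 mm high, standing upright; this point is half-way up. Leave it alone.
- filter_mid (a point): Bystander: small white filter disc, 48 mm across, 46 mm high, lying on the bench; this point is half-way up. Leave it alone.
There are look-alikes about, which are no part of the job. There is more than one size of the plug; the one meant has the size given above.

How it is judged:
On the way:
1. the plug's lugs have dropped through the openings onto the landings (plug upright in the mouth, 2 to 6 mm above home) (z of plug_grip in the frame of housing between 0.1012 and 0.1052 m and horizontal distance between plug_grip and mouth below 0.006 m and angle between plug_grip's own z axis and vertical below 0.15 rad), for 0.1 s.
At the end, for the whole second after the job is handed in: The plug is turned home in the housing: bar-grip centre at most 1 mm higher than its fully-home height of 99.2 mm above the housing's origin, within 4 mm of the mouth's axis, upright within 0.06 rad, at rest and released (z of plug_grip in the frame of housing between 0.0962 and 0.1002 m and horizontal distance between plug_grip and mouth below 0.004 m and angle between plug_grip's own z axis and vertical below 0.06 rad and linear speed of plug below 0.01 m/s); the robot touches nothing.
It fails at once if the plug is pressed or wrenched against the housing with more than 60 N (all its contacts added up) (contact force between plug and housing above 60 N).
It fails at once if the amber bottle is moved more than 30 mm or tipped (distance of bottle_mid from where it was at the start of the episode above 0.03 m or angle between bottle_mid's own z axis and vertical above 0.5 rad).
It fails at once if the white filter is moved more than 30 mm (distance of filter_mid from where it was at the start of the episode above 0.03 m).
It also fails if it takes over 72 s, if anything falls off the work surface, if the arm or the gripper's body presses on something with over 40 N, if the wrist force passes 120 N, or if a joint passes its speed limit or range.

## Working session

There is one attempt and no reset: what is moved stays moved. The work goes in short steps, Python scripts to look and compute and a tool call to move; the robot and the scene stay as the last step left them, time stands still between calls to the robot, and variables do not carry over. Pictures are saved under pics/ and viewed, and the job is handed in when it is done.

Besides the shell and the picture viewer there is one more tool, called after "Request:" by a JSON object that holds its "op" and its "data", one argument or row to a line. apply_moves: Moves the arm, as the interface text tells. Its arguments: {"type":"object","properties":{"series":{"type":"string"},"force":{"type":"number"}},"required":["series"]}

```bash
mkdir -p pics; ls; python3 - <<'E'
from bench import *
import cv2,numpy as np
print(get_obs())
for n in ["side","top","wrist"]:
    print(n,camera_info(n)); cv2.imwrite(f"pics/{n}0.png",grab_frame(n))
E
```

```text
pics
{'clock': 0.0, 'joints': array([ 1.17490028,  0.47779518,  0.02237339,  1.55645692, -0.0114923 ,
        1.10928313, -0.08309087]), 'qvel': array([-3.38181064e-04,  8.83695872e-05,  2.31369664e-04,  1.56867103e-04,
        7.80980895e-04,  3.75602801e-04, -6.17306696e-04]), 'tau': array([-8.43257221e-04, -5.96445465e+01,  1.60794664e+00, -2.81196481e+01,
        1.26046519e-02,  9.39540449e-03, -1.49475005e-05]), 'tcp_pos': array([ 0.19138815, -0.64668454,  0.23032736]), 'orientation': array([ 2.0672863 ,  0.30146082, -2.0681524 ]), 'contact_force': array([-0.38342935,  0.10320481,  0.64068577]), 'moment': array([-0.01299926, -0.02188413,  0.07110078]), 'grip_width': 0.08544743449708928}
side {'fov_y': 57.24591740316717, 'cx': 254.05879389826615, 'cy': 190.11256111563208, 'D': array([-0.08639387,  0.        ,  0.        ,  0.        ,  0.        ]), 'rvec': array([ 1.86805398, -1.06914529,  0.61053016]), 'tvec': array([-0.27251695,  0.26450937,  0.75225236])}
top {'fov_y': 55.64968828347463, 'cx': 255.65558797671065, 'cy': 188.99242675962637, 'D': array([-0.07005122,  0.        ,  0.        ,  0.        ,  0.        ]), 'rvec': array([ 2.15339539, -2.19545487,  0.12659266]), 'tvec': array([-0.03584007,  0.49527276,  0.9371951 ])}
wrist {'fov_y': 64.57009512138212, 'cx': 251.85000784482529, 'cy': 191.66608807325656, 'D': array([-0.02612339,  0.        ,  0.        ,  0.        ,  0.        ]), 'rvec': array([-2.32581943,  1.73660505,  0.25260819]), 'tvec': array([-0.6730059 , -0.03665786,  0.38040958])}
```

View pics/top0.png

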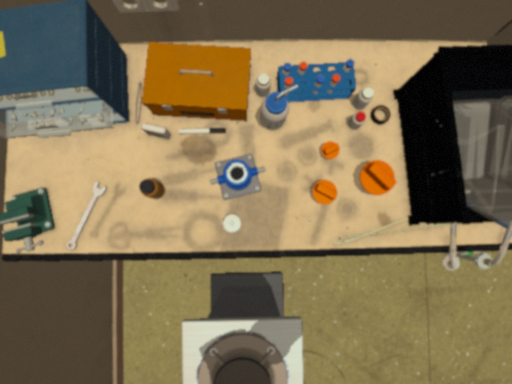

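View pics/side0.png

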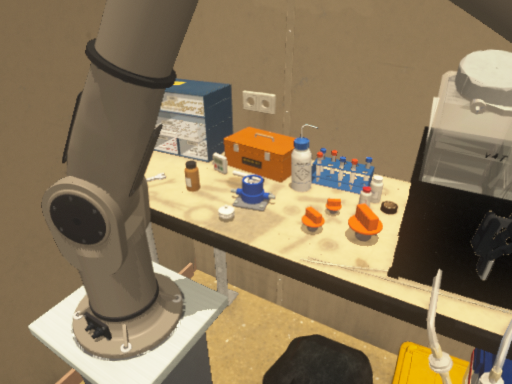

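View pics/wrist0.png

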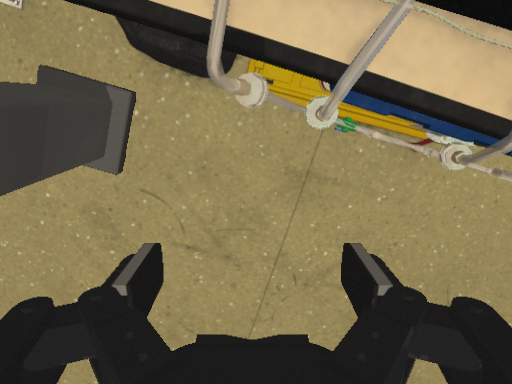

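```bash
cat > h.py <<'E'
from bench import *
import cv2,numpy as np
def cam(n,ci=None):
    c=ci or camera_info(n); f=192/np.tan(np.radians(c['fov_y']/2))
    K=np.array([[f,0,c['cx']],[0,f,c['cy']],[0,0,1]]); R=cv2.Rodrigues(np.array(c['rvec']))[0]
    return K,np.array(c['D']),R,np.array(c['tvec'])
def ray(C,uv):
    K,D,R,t=C
    p=cv2.undistortPoints(np.array(uv,float).reshape(-1,1,2),K,D).reshape(-1,2)
    d=np.c_[p,np.ones(len(p))]@R
    return -R.T@t,d
def onz(C,uv,z):
    o,d=ray(C,uv); s=(z-o[2])/d[:,2]; return o+s[:,None]*d
def proj(C,X):
    K,D,R,t=C
    return cv2.projectPoints(np.array(X,float).reshape(-1,1,3),cv2.Rodrigues(R)[0],t,K,D)[0].reshape(-1,2)
def tri(C1,a,C2,b):
    o1,d1=ray(C1,a);o2,d2=ray(C2,b);d1=d1[0];d2=d2[0]
    s=np.linalg.lstsq(np.c_[d1,-d2],o2-o1,rcond=None)[0]
    p=o1+s[0]*d1;q=o2+s[1]*d2
    return (p+q)/2,np.linalg.norm(p-q)
E
python3 - <<'E'
from h import *
C=cam("top"); im=cv2.imread("pics/top0.png"); print("campos",ray(C,[0,0])[0], ray(cam("side"),[0,0])[0])
hsv=cv2.cvtColor(im,cv2.COLOR_BGR2HSV)
def comps(m,amin,z,name,pts=True):
    n,l,s,c=cv2.connectedComponentsWithStats(m.astype(np.uint8))
    for i in range(1,n):
        if s[i,4]>amin:
            cn=cv2.findContours((l==i).astype(np.uint8),0,1)[0][0].reshape(-1,2)
            P=onz(C,cn,z)[:,:2].astype(np.float32)
            (x,y),r=cv2.minEnclosingCircle(P)
            print(name,s[i],c[i].round(1),"xy",round(x,4),round(y,4),"diam",round(2*r*1000,1))
m=(hsv[...,0]>5)&(hsv[...,0]<18)&(hsv[...,1]>190)&(hsv[...,2]>120)
comps(m,60,0.033,"orange")
m=(hsv[...,0]>100)&(hsv[...,0]<125)&(hsv[...,1]>150)&(hsv[...,2]>80)
comps(m,60,0.08,"blue")
for nm,n,b in [("t","top",(200,140,420,230)),("s","side",(180,160,400,260))]:
    i=cv2.imread(f"pics/{n}0.png")[b[1]:b[3],b[0]:b[2]]
    cv2.imwrite(f"pics/{nm}1.png",cv2.resize(i,None,fx=3.6,fy=3.6,interpolation=2))
E
```

```text
campos [ 0.39536001 -0.0318814   0.98366067] [-0.30689693 -0.50357615  0.60194654]
orange [322 142  17  17 225] [329.8 149.8] xy 0.5953 -0.246 diam 47.2
orange [360 161  35  33 839] [377.  177.1] xy 0.5177 -0.3702 diam 95.1
orange [313 181  24  23 431] [324.2 191.8] xy 0.4835 -0.2262 diam 62.9
blue [ 267   64   88   49 1721] [313.7  86.3] xy 0.7505 -0.1917 diam 244.7
blue [279  68   6  23  88] [280.8  79.6] xy 0.7752 -0.1163 diam 60.7
blue [219 164  38  25 223] [238.5 179.1] xy 0.5238 0.0001 diam 96.9
```

```bash
ls pics
```

```text
s1.png
side0.png
t1.png
top0.png
wrist0.png
```

View pics/t1.png

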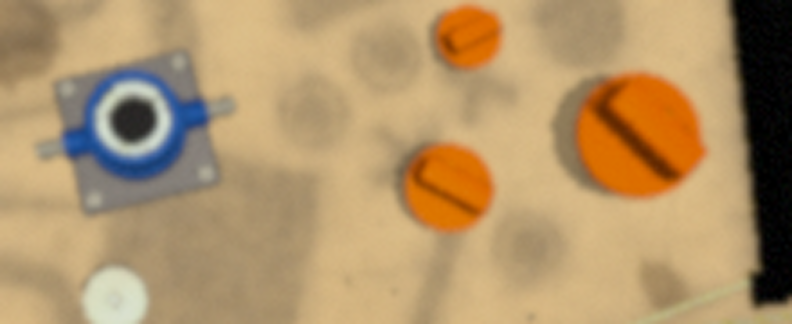

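View pics/s1.png

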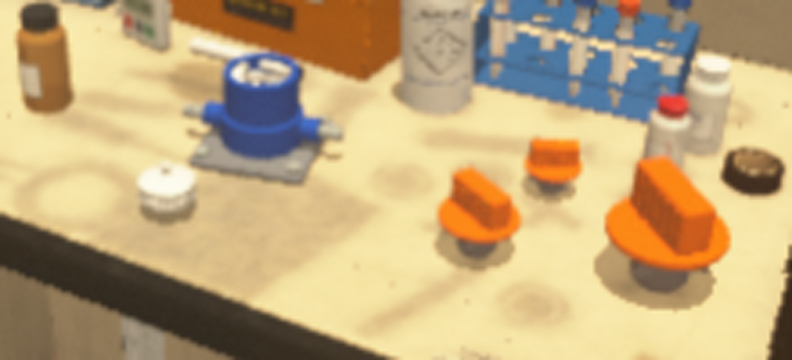

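```bash
python3 - <<'E'
from h import *
T=cam("top");S=cam("side");W=cam("wrist")
for a,b in [((452,262),(440,345)),((484,262),(497,355)),((455,225),(438,272)),((412,222),(395,275)),((397,95),(430,128)),((440,47),(437,90))]: print(tri(T,a,S,b))
print("wristcam",ray(W,[0,0])[0], onz(W,[[252,88],[320,110],[455,157]],0))
R=cv2.Rodrigues(get_obs()['orientation'])[0];print(R.round(3))
i=cv2.imread("pics/top0.png")[120:290,380:512];cv2.imwrite("pics/t2.png",cv2.resize(i,None,fx=3.5,fy=3.5))
i=cv2.imread("pics/side0.png")[40:384,360:512];cv2.imwrite("pics/s2.png",cv2.resize(i,None,fx=1.7,fy=1.7))
E
```

```text
(array([ 0.28153415, -0.60542031, -0.04021557]), np.float64(0.003705675170977651))
(array([ 0.28199666, -0.70133815, -0.01863913]), np.float64(0.025003858873895363))
(array([ 0.38747501, -0.56167696,  0.06292373]), np.float64(0.00278697221099685))
(array([ 0.39904613, -0.47397847,  0.00461517]), np.float64(0.005691475263629003))
(array([ 0.68415807, -0.40669248,  0.25783827]), np.float64(0.11793108892242035))
(array([ 0.73445845, -0.42648714,  0.35939854]), np.float64(0.06312437897107961))
wristcam [ 0.26054988 -0.62554496  0.37411954] [[ 0.27599056 -0.6205091   0.        ]
 [ 0.27519677 -0.70530786  0.        ]
 [ 0.27074808 -0.88780926  0.        ]]
[[-0.001  0.284 -0.959]
 [ 0.001 -0.959 -0.284]
 [-1.    -0.001  0.   ]]
```

View pics/t2.png

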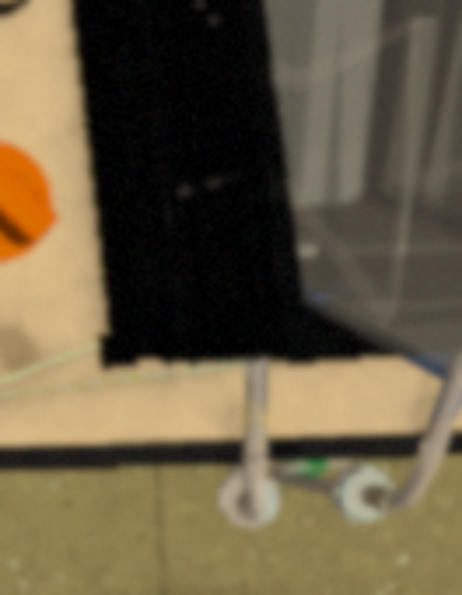

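View pics/s2.png

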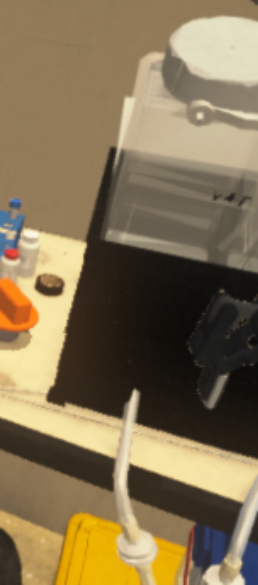

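Request:
{"op": "apply_moves", "data": {
  "series": "0 0 0 0 -0.053 -0.03 1; -0.1 0 0 0 -0.106 -0.06 1; -0.2 0 0 0 -0.158 -0.089 1; -0.3 0 0 0 -0.18 -0.14 1; -0.42 0 0 0 -0.203 -0.19 1; -0.54 0 0 0 -0.226 -0.24 1; -0.65 0 0 0 -0.25 -0.29 1; -0.72 0 0 0 -0.273 -0.346 1; -0.72 0 0 0 -0.273 -0.346 1; -0.72 0 0 0 -0.273 -0.346 1"
}}

```text
clock: 1.4
tcp_pos: [0.4453, -0.2876, 0.231]
orientation: [1.61, 0.888, -1.612]
contact_force: [-1.1, -0.2, 0.5]
grip_width: 0.0856
```

```bash
python3 - <<'E'
from h import *
import json
o=get_obs();print(o['clock'],o['tcp_pos'],o['joints'].round(3));print(cv2.Rodrigues(o['orientation'])[0].round(3))
c=camera_info("wrist");np.save("pics/w1.npy",c,allow_pickle=True);im=grab_frame("wrist");cv2.imwrite("pics/w1.png",im)
E
```

```text
1.4 [ 0.4452818  -0.28758367  0.23095197] [ 0.719  0.259 -0.311  1.884  0.093  1.013 -0.196]
[[-0.001  0.845 -0.534]
 [-0.    -0.534 -0.845]
 [-1.    -0.001  0.001]]
```

View pics/w1.png

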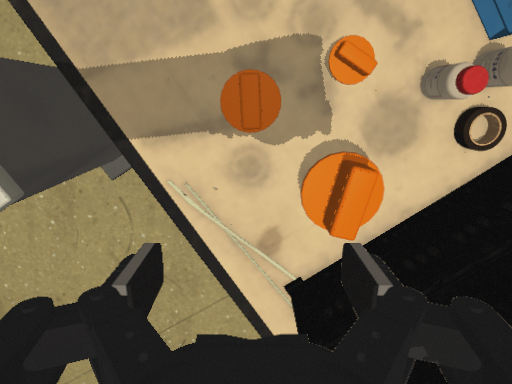

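```bash
python3 - <<'E'
from h import *
c=np.load("pics/w1.npy",allow_pickle=True).item();C=cam("wrist",c);im=cv2.imread("pics/w1.png")
hsv=cv2.cvtColor(im,cv2.COLOR_BGR2HSV)
m=(hsv[...,0]>3)&(hsv[...,0]<18)&(hsv[...,1]>170)&(hsv[...,2]>60)
n,l,s,cc=cv2.connectedComponentsWithStats(m.astype(np.uint8))
for i in range(1,n):
    if s[i,4]>200:
        cn=cv2.findContours((l==i).astype(np.uint8),0,1)[0][0].reshape(-1,2)
        P=onz(C,cn,.0345)[:,:2].astype(np.float32);(x,y),r=cv2.minEnclosingCircle(P);print(cc[i],x,y,2*r, P.mean(0))
i=im[60:140,205:300];cv2.imwrite("pics/w1c.png",cv2.resize(i,None,fx=6,fy=6,interpolation=2))
E
```

```text
[351.57480315  59.5359955 ] 0.5950955152511597 -0.2457076460123062 0.050782978534698486 [ 0.5945244  -0.24487042]
[250.33882907 100.52960969] 0.48282578587532043 -0.22384284436702728 0.06529329717159271 [ 0.483192   -0.22363457]
[342.16056075 193.05046729] 0.5160660743713379 -0.37429875135421753 0.11073187738656998 [ 0.51802856 -0.37040475]
```

View pics/w1c.png

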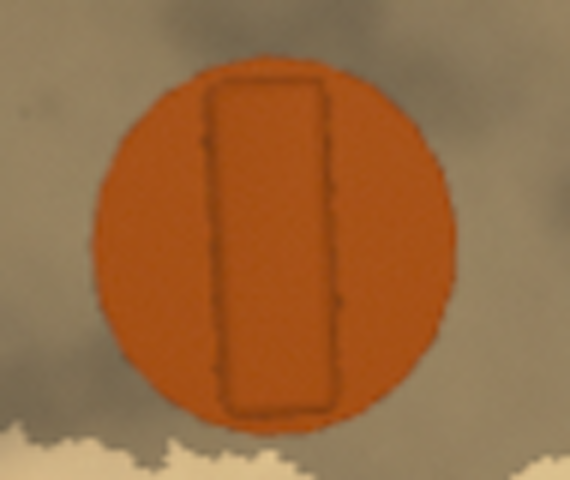

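```bash
python3 - <<'E'
from h import *
c=np.load("pics/w1.npy",allow_pickle=True).item();C=cam("wrist",c)
q=np.array([(210,80),(323,79),(336,408),(227,413)])/6-.4+[205,60]
P=onz(C,q,.0632);print(P.round(4),P.mean(0))
d=(P[0]+P[1]-P[2]-P[3])[:2];w=(P[1]+P[2]-P[0]-P[3])[:2];print(np.linalg.norm(d)/2,np.linalg.norm(w)/2,np.degrees(np.arctan2(d[1],d[0])),np.degrees(np.arctan2(w[1],w[0])))
o=get_obs();R=cv2.Rodrigues(o['orientation'])[0]
print(np.degrees(np.arctan2(R[1,1],R[0,1])))
for t in [(.483,-.2236,.0495)]: print(R.T@(np.array(t)-o['tcp_pos']))
E
```

```text
[[ 0.4883 -0.1964  0.0632]
 [ 0.5037 -0.2059  0.0632]
 [ 0.4781 -0.2511  0.0632]
 [ 0.4622 -0.242   0.0632]] [ 0.48305364 -0.22384984  0.0632    ]
0.052282077139154615 0.01820254153323556 60.337021750956126 -30.745168072353653
-32.37168066425921
[ 0.18138649 -0.00210564 -0.07523998]
```

Request:
{"op": "apply_moves", "data": {
  "series": "-0.04 0 0 0.04 -0.002 -0.05 1; -0.04 0 0 0.09 -0.002 -0.075 1; -0.04 0 0 0.13 -0.002 -0.075 1; -0.04 0 0 0.165 -0.002 -0.075 1; -0.04 0 0 0.193 -0.002 -0.075 1; -0.04 0 0 0.193 -0.002 -0.075 1; -0.04 0 0 0.193 -0.002 -0.075 1"
}}

```text
clock: 2.33
tcp_pos: [0.4843, -0.2239, 0.0393]
orientation: [1.584, 0.912, -1.584]
contact_force: [1.0, 0.1, 0.1]
grip_width: 0.0854
```

```bash
python3 - <<'E'
from h import *
o=get_obs();print(o['clock'],o['tcp_pos'],o['orientation'],o['contact_force'])
c=camera_info("wrist");np.save("pics/w2.npy",c,allow_pickle=True);im=grab_frame("wrist");cv2.imwrite("pics/w2.png",im)
E
```

```text
2.325 [ 0.48434347 -0.22393873  0.03926364] [ 1.58423453  0.91227053 -1.58362907] [1.0092317  0.05239064 0.05563212]
```

View pics/w2.png

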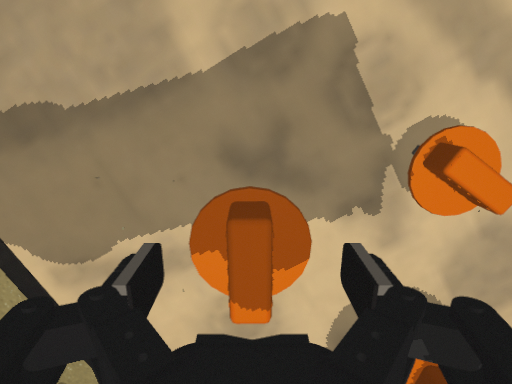

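Request:
{"op": "apply_moves", "data": {
  "series": "0 0 0 0 0 0 0; 0 0 0 0 0 0 0; 0 0 0 0 0 0 0; 0 0 0 0 0 0 0; 0 0 0 0 0 0 0; 0 0 0 0 0 0 0",
  "force": 50
}}

```text
clock: 3.12
tcp_pos: [0.4845, -0.2228, 0.0386]
orientation: [1.583, 0.914, -1.583]
contact_force: [-1.4, 0.4, 5.6]
grip_width: 0.0193
```

Request:
{"op": "apply_moves", "data": {
  "series": "0 0 0 -0.03 0 0 0; 0 0 0 -0.08 0 0 0; 0 0 0 -0.13 0 0 0; 0 0 0 -0.16 0 0 0; 0 0 0 -0.16 0 0 0"
}}

```text
clock: 3.75
tcp_pos: [0.4854, -0.2232, 0.2002]
orientation: [1.585, 0.911, -1.58]
contact_force: [-0.4, 0.6, -1.7]
grip_width: 0.0191
```

```bash
python3 - <<'E'
from h import *
o=get_obs();print(o['clock'],o['tcp_pos'],o['orientation'],o['contact_force'],o['grip_width'],o['joints'].round(2))
for n in ["wrist","side","top"]:
    c=camera_info(n);np.save(f"pics/{n}3.npy",c,allow_pickle=True);cv2.imwrite(f"pics/{n}3.png",grab_frame(n))
i=cv2.imread("pics/side3.png")[120:260,220:380];cv2.imwrite("pics/side3c.png",cv2.resize(i,None,fx=4,fy=4))
i=cv2.imread("pics/top3.png")[140:230,190:300];cv2.imwrite("pics/top3c.png",cv2.resize(i,None,fx=6,fy=6,interpolation=2))
E
```

```text
3.75 [ 0.48541763 -0.22324224  0.20021453] [ 1.58453672  0.91072119 -1.58004222] [-0.35233681  0.5787688  -1.69846098] 0.01910018399093294 [ 0.61  0.3  -0.36  1.91  0.13  0.95 -0.33]
```

View pics/wrist3.png

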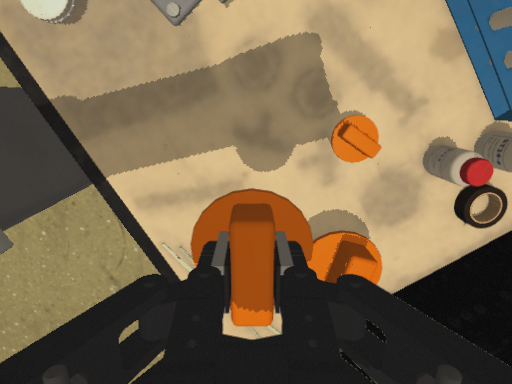

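View pics/side3c.png

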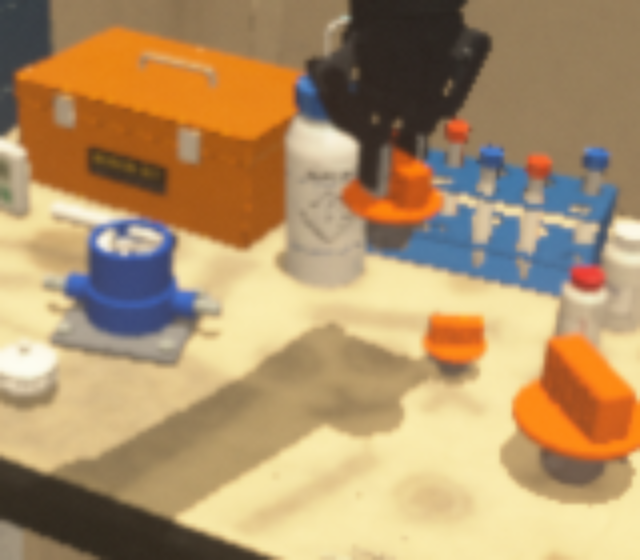

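View pics/top3c.png

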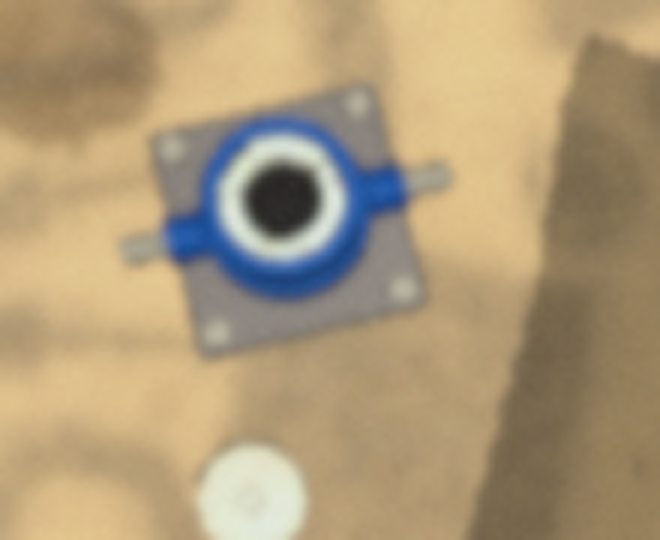

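Request:
{"op": "apply_moves", "data": {
  "series": "0 0 0 0 -0.02 -0.036 0; 0 0 0 0 -0.04 -0.072 0; 0 0 0 0 -0.06 -0.108 0; 0 0 0 0 -0.078 -0.141 0; 0 0 0 0 -0.078 -0.141 0; 0 0 0 0 -0.078 -0.141 0"
}}

```text
clock: 4.65
tcp_pos: [0.4863, -0.0622, 0.1971]
orientation: [1.582, 0.916, -1.585]
contact_force: [0.8, -0.6, -2.2]
grip_width: 0.0191
```

```bash
python3 - <<'E'
from h import *
o=get_obs();print(o['clock'],o['tcp_pos'],o['orientation'],o['contact_force'],o['grip_width'],o['joints'].round(2))
for n in ["wrist","side"]:
    c=camera_info(n);np.save(f"pics/{n}4.npy",c,allow_pickle=True);cv2.imwrite(f"pics/{n}4.png",grab_frame(n))
np.save("pics/o4.npy",o,allow_pickle=True)
E
```

```text
4.65 [ 0.48628802 -0.06224662  0.19705965] [ 1.5815346   0.91578771 -1.58540658] [ 0.7973742  -0.55463006 -2.16754171] 0.019100016327611036 [ 0.39  0.25 -0.45  2.    0.13  0.93 -0.65]
```

View pics/wrist4.png

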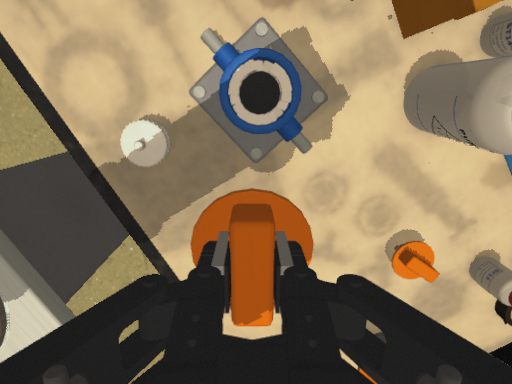

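```bash
python3 - <<'E'
from h import *
im=cv2.imread("pics/wrist4.png")
i=im[35:150,200:320];cv2.imwrite("pics/w4c.png",cv2.resize(i,None,fx=5,fy=5,interpolation=2))
C=cam("wrist",np.load("pics/wrist4.npy",allow_pickle=True).item());o=np.load("pics/o4.npy",allow_pickle=True).item()
hsv=cv2.cvtColor(im,cv2.COLOR_BGR2HSV)
# rim circle: blue mask hole
m=((hsv[...,0]>100)&(hsv[...,0]<125)&(hsv[...,1]>150)).astype(np.uint8)
cs,h=cv2.findContours(m,cv2.RETR_CCOMP,1)
for k,c in enumerate(cs):
    if cv2.contourArea(c)>300:
        c2=c.reshape(-1,2); e=cv2.fitEllipse(c)
        P=onz(C,c2,.08)[:,:2].astype(np.float32); q=cv2.minEnclosingCircle(P)
        print("hole" if h[0,k,3]>=0 else "outer",e,onz(C,[e[0]],.08),q)
# flange circle: orange far half
m=((hsv[...,0]>3)&(hsv[...,0]<18)&(hsv[...,1]>170)&(hsv[...,2]>60))
P=[]
for a in range(150,391): pass
z=o['tcp_pos'][2]+.0106-.0492+.0352
cn=[]
for v in range(192,262,2):
    u=np.where(m[v,185:320])[0]
    cn+= [(185+u[0],v),(185+u[-1],v)]
P=onz(C,cn,z)[:,:2]
A=np.c_[2*P,np.ones(len(P))];s=np.linalg.lstsq(A,(P**2).sum(1),rcond=None)[0];r=np.sqrt(s[2]+s[0]**2+s[1]**2)
print("flange",s[:2],r,"tcp",o['tcp_pos'][:2], "res",np.abs(np.linalg.norm(P-s[:2],axis=1)-r).max())
E
```

```text
outer ((259.3711242675781, 90.40371704101562), (77.5621109008789, 102.2197494506836), 142.62965393066406) [[0.53207693 0.00619501 0.08      ]] ((0.5305570960044861, 0.004462992772459984), 0.045901037752628326)
hole ((259.7787170410156, 91.42810821533203), (65.85504913330078, 68.63404083251953), 3.9336559772491455) [[0.53197093 0.00533442 0.08      ]] ((0.5317826271057129, 0.00483856163918972), 0.027729565277695656)
flange [ 0.48506544 -0.06303918] 0.032060924676826925 tcp [ 0.48628802 -0.06224662] res 0.00040931099011915634
```

View pics/w4c.png

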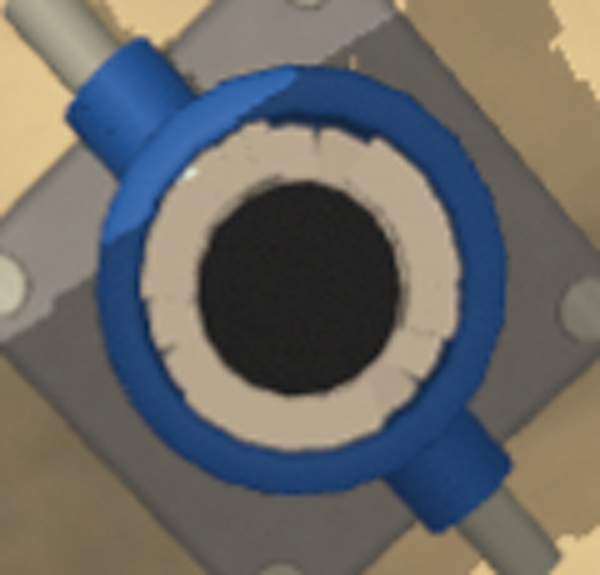

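```bash
python3 - <<'E'
from h import *
im=cv2.imread("pics/wrist4.png");C=cam("wrist",np.load("pics/wrist4.npy",allow_pickle=True).item())
print("cam",ray(C,[0,0])[0])
hsv=cv2.cvtColor(im,cv2.COLOR_BGR2HSV)
m=((hsv[...,0]>100)&(hsv[...,0]<125)&(hsv[...,1]>150))
c0=np.array([.532,.005])
def fit(P):
    for _ in range(6):
        A=np.c_[2*P,np.ones(len(P))];s=np.linalg.lstsq(A,(P**2).sum(1),rcond=None)[0];r=np.sqrt(s[2]+s[0]**2+s[1]**2)
        e=np.abs(np.linalg.norm(P-s[:2],axis=1)-r);P=P[e<max(.0008,np.percentile(e,92))]
    return s[:2].round(5),r.round(5),len(P),e.max().round(5)
I=[];O=[]
for a in np.arange(0,360,5):
    d=np.array([np.cos(np.radians(a)),np.sin(np.radians(a))])
    rr=np.arange(.018,.05,.0003);X=np.c_[c0+rr[:,None]*d,np.full(len(rr),.08)]
    p=proj(C,X).round().astype(int);b=m[p[:,1],p[:,0]]
    i=np.argmax(b);j=i+np.argmax(~b[i:]);I.append(X[i,:2]);O.append(X[j,:2]);print(a,round(rr[i]*1e3,1),round(rr[j]*1e3,1),end=' | ')
print();I=np.array(I);O=np.array(O);print("in",fit(I));print("out",fit(O))
T=cam("top");it=cv2.imread("pics/top3.png");h2=cv2.cvtColor(it,cv2.COLOR_BGR2HSV)
print("topview check white ring ctr", onz(T,[[190+281/6-.4,140+201/6-.4]],.075))
E
```

```text
cam [0.52243346 0.00133875 0.34052947]
0 26.4 33.0 | 5 26.1 32.7 | 10 26.7 32.7 | 15 26.7 33.0 | 20 26.4 32.7 | 25 26.4 33.0 | 30 26.7 33.6 | 35 24.9 25.2 | 40 24.6 33.0 | 45 25.5 33.3 | 50 25.2 33.3 | 55 24.9 33.0 | 60 25.5 33.6 | 65 25.5 33.6 | 70 25.8 33.3 | 75 27.0 33.3 | 80 27.0 33.3 | 85 26.4 33.0 | 90 26.7 33.6 | 95 26.4 45.3 | 100 27.0 45.6 | 105 26.4 45.6 | 110 26.7 46.5 | 115 27.3 45.6 | 120 26.7 35.1 | 125 26.4 33.3 | 130 27.3 33.3 | 135 26.7 33.3 | 140 27.0 32.7 | 145 26.7 33.3 | 150 26.7 33.3 | 155 27.0 33.6 | 160 26.4 33.0 | 165 26.1 33.0 | 170 27.0 33.9 | 175 26.1 33.3 | 180 26.4 33.0 | 185 27.0 34.2 | 190 26.7 33.3 | 195 27.6 33.6 | 200 27.9 33.3 | 205 27.3 34.2 | 210 27.6 33.3 | 215 27.3 33.6 | 220 27.3 33.3 | 225 27.3 33.6 | 230 26.7 33.6 | 235 27.3 33.9 | 240 27.3 33.9 | 245 27.3 33.3 | 250 27.6 33.6 | 255 27.3 33.3 | 260 27.3 33.3 | 265 27.3 34.5 | 270 27.6 45.9 | 275 26.1 46.5 | 280 25.8 46.2 | 285 26.7 46.5 | 290 25.8 45.9 | 295 26.1 33.3 | 300 26.4 33.3 | 305 25.8 33.6 | 310 26.1 33.3 | 315 27.0 33.0 | 320 27.3 33.3 | 325 27.0 33.6 | 330 26.7 33.3 | 335 26.7 33.3 | 340 27.0 33.6 | 345 26.4 33.3 | 350 26.4 33.0 | 355 26.4 33.3 | 
in (array([0.53171, 0.00471]), np.float64(0.02684), 58, np.float64(0.00078))
out (array([0.53184, 0.00489]), np.float64(0.03334), 58, np.float64(0.00068))
topview check white ring ctr [[0.53059547 0.00295268 0.075     ]]
```

```bash
cat > t.py <<'E'
from h import *
import sys
o=get_obs();R=cv2.Rodrigues(o['orientation'])[0]
t=np.array(eval(sys.argv[1]))
print(o['clock'],o['tcp_pos'].round(4),'F',o['contact_force'].round(1),'M',o['moment'].round(2),'yaw',np.degrees(np.arctan2(R[1,1],R[0,1])).round(1),'xaxis',R[:,0].round(3),'q7',o['joints'][6].round(2),'gw',o['grip_width'])
print('shift',(R.T@(t-o['tcp_pos'])).round(4))
E
python3 t.py "(.5330,.0056,.197)"
```

```text
4.75 [ 0.4866 -0.063   0.1975] F [ 0.6  0.2 -1.1] M [0.   0.01 0.01] yaw -30.1 xaxis [-0.002 -0.    -1.   ] q7 -0.65 gw 0.019136684875197162
shift [ 0.0004  0.0058 -0.0826]
```

Request:
{"op": "apply_moves", "data": {
  "series": "0.04 0 0 0 0.002 -0.04 0; 0.08 0 0 0 0.004 -0.065 0; 0.12 0 0 0 0.006 -0.083 0; 0.12 0 0 0.02 0.006 -0.083 0; 0.12 0 0 0.045 0.006 -0.083 0; 0.12 0 0 0.045 0.006 -0.083 0; 0.12 0 0 0.045 0.006 -0.083 0"
}}

```text
clock: 5.62
tcp_pos: [0.5342, 0.0066, 0.1539]
orientation: [1.666, 0.832, -1.665]
contact_force: [-0.1, 0.3, -2.2]
grip_width: 0.0192
```

```bash
python3 t.py "(.5330,.0056,.12)"; python3 - <<'E'
from h import *
for n in ["wrist","side"]:
    c=camera_info(n);np.save(f"pics/{n}5.npy",c,allow_pickle=True);cv2.imwrite(f"pics/{n}5.png",grab_frame(n))
i=cv2.imread("pics/side5.png")[130:220,200:310];cv2.imwrite("pics/side5c.png",cv2.resize(i,None,fx=6,fy=6,interpolation=2))
E
```

```text
5.625 [0.5342 0.0066 0.1539] F [-0.1  0.3 -2.2] M [ 0.02 -0.05  0.01] yaw -36.9 xaxis [ 0.001  0.    -1.   ] q7 -0.96 gw 0.019247493517142864
shift [ 0.0339 -0.0004  0.0016]
```

View pics/wrist5.png

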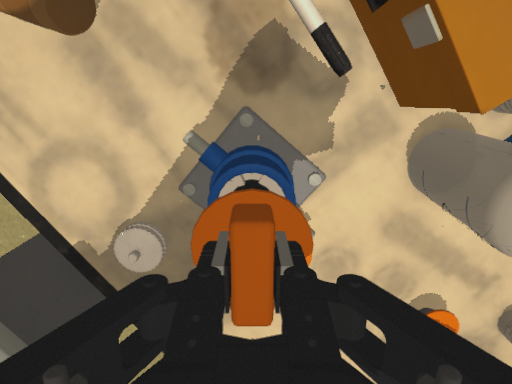

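View pics/side5c.png

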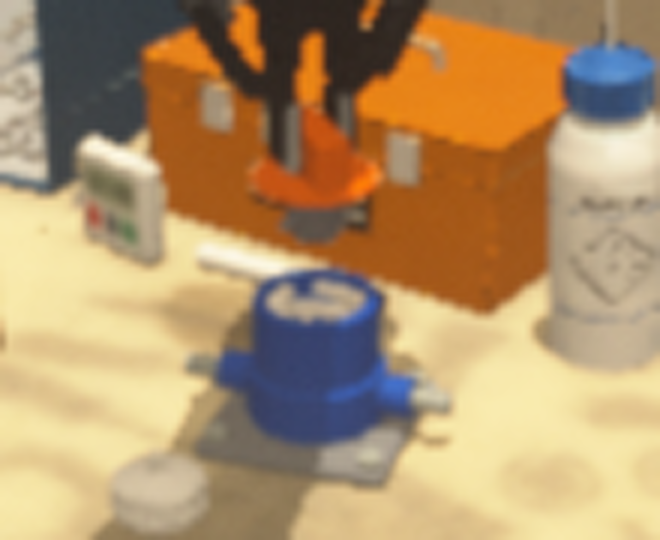

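```bash
python3 - <<'E'
from h import *
S=cam("side")
for X in [(.5317,.0047,.08),(.533,.0058,.1539+.0106-.019),(.5317,.0047,.1455)]:
    print((proj(S,X)-[200,130])*6+2.5)
E
```

```text
[[315.49704033 296.04347935]]
[[313.73964777 181.46225011]]
[[314.27628077 182.84745443]]
```

Request:
{"op": "apply_moves", "data": {
  "series": "0 0 0 0.012 0 0.0015 0; 0 0 0 0.024 0 0.0015 0; 0 0 0 0.032 0 0.0015 0; 0 0 0 0.038 0 0.0015 0; 0 0 0 0.042 0 0.0015 0; 0 0 0 0.045 0 0.0015 0; 0 0 0 0.046 0 0.0015 0; 0 0 0 0.046 0 0.0015 0"
}}

```text
clock: 6.72
tcp_pos: [0.533, 0.006, 0.1074]
orientation: [1.665, 0.833, -1.665]
contact_force: [-0.5, 0.2, -0.8]
grip_width: 0.019
```

```bash
python3 t.py "(.5330,.0056,.1036)"
```

```text
6.725 [0.533  0.006  0.1074] F [-0.5  0.2 -0.8] M [ 0.08  0.01 -0.02] yaw -36.8 xaxis [ 0.  0. -1.] q7 -1.0 gw 0.01903246002080881
shift [0.0038 0.0003 0.0003]
```

Request:
{"op": "apply_moves", "data": {
  "series": "0 0 0 0.002 0 0 0; 0 0 0 0.004 0 0 0; 0 0 0 0.0055 0 0 0; 0 0 0 0.0065 0 0 0; 0 0 0 0.0065 0 0 0"
}}

```text
clock: 7.35
tcp_pos: [0.5328, 0.0061, 0.1007]
orientation: [1.665, 0.833, -1.665]
contact_force: [0.4, -0.2, -1.3]
grip_width: 0.0192
```

Request:
{"op": "apply_moves", "data": {
  "series": "0 0 0 0.0015 0 0 0; 0 0 0 0.003 0 0 0; 0 0 0 0.0045 0 0 0; 0 0 0 0.006 0 0 0; 0 0 0 0.007 0 0 0; 0 0 0 0.007 0 0 0"
}}

```text
clock: 8.1
tcp_pos: [0.5328, 0.006, 0.0937]
orientation: [1.665, 0.833, -1.665]
contact_force: [-0.2, -0.3, -0.7]
grip_width: 0.019
```

Request:
{"op": "apply_moves", "data": {
  "series": "0 0 0 0.0007 0 0 0; 0 0 0 0.0014 0 0 0; 0 0 0 0.002 0 0 0; 0 0 0 0.0024 0 0 0; 0 0 0 0.0024 0 0 0"
}}

```text
clock: 8.72
tcp_pos: [0.533, 0.0061, 0.0921]
orientation: [1.665, 0.833, -1.665]
contact_force: [-2.2, -0.0, 5.9]
grip_width: 0.0192
```

Request:
{"op": "apply_moves", "data": {
  "series": "0.08 0 0 0 0.0001 0 0; 0.16 0 0 0 0.0002 0 0; 0.24 0 0 0.0002 0.0003 0 0; 0.32 0 0 0.0004 0.0004 0.0001 0; 0.32 0 0 0.0004 0.0004 0.0001 0"
}}

```text
clock: 9.35
tcp_pos: [0.5339, 0.0059, 0.0915]
orientation: [1.875, 0.588, -1.872]
contact_force: [0.5, 0.3, 2.9]
grip_width: 0.0187
```

```bash
python3 t.py "(.5330,.0056,.0886)"
```

```text
9.35 [0.5339 0.0059 0.0915] F [0.5 0.3 2.9] M [ 0.06 -0.12 -0.05] yaw -55.1 xaxis [ 0.002  0.    -1.   ] q7 -1.29 gw 0.018718858661657466
shift [ 0.0029 -0.0002  0.0009]
```

Request:
{"op": "apply_moves", "data": {
  "series": "0.08 0 0 0.0003 0.0001 0.0002 0; 0.16 0 0 0.0006 0.0002 0.0004 0; 0.24 0 0 0.0009 0.0003 0.0006 0; 0.32 0 0 0.0012 0.0004 0.0007 0; 0.4 0 0 0.0015 0.0004 0.0008 0; 0.4 0 0 0.0015 0.0004 0.0008 0"
}}

```text
clock: 10.1
tcp_pos: [0.5333, 0.0052, 0.0901]
orientation: [2.112, 0.222, -2.109]
contact_force: [-1.0, -0.4, 5.0]
grip_width: 0.0191
```

```bash
python3 t.py "(.5330,.0056,.0886)"
```

```text
10.1 [0.5333 0.0052 0.0901] F [-1.  -0.4  5. ] M [ 0.11 -0.01 -0.05] yaw -78.0 xaxis [ 0.001  0.    -1.   ] q7 -1.63 gw 0.019125319779464862
shift [ 0.0015 -0.0005  0.0003]
```

Request:
{"op": "apply_moves", "data": {
  "series": "0.08 0 0 0.0003 0 0 0; 0.16 0 0 0.0006 0 0 0; 0.24 0 0 0.0009 0.0001 0.0001 0; 0.3 0 0 0.0011 0.0002 0.0002 0; 0.3 0 0 0.0011 0.0002 0.0002 0"
}}

```text
clock: 10.72
tcp_pos: [0.5332, 0.0044, 0.089]
orientation: [-2.177, 0.098, 2.174]
contact_force: [-0.7, -0.4, 7.0]
grip_width: 0.019
```

```bash
python3 t.py "(.5330,.0050,.0886)"
```

```text
10.725 [0.5332 0.0044 0.089 ] F [-0.7 -0.4  7. ] M [-0.12  0.09 -0.04] yaw -95.2 xaxis [ 0.001 -0.    -1.   ] q7 -1.89 gw 0.018972957760978144
shift [ 0.0004 -0.0006  0.0002]
```

Request:
{"op": "apply_moves", "data": {
  "series": "0.05 0 0 0.0002 0 0 0; 0.1 0 0 0.0004 0 0 0; 0.15 0 0 0.0005 0 0 0; 0.15 0 0 0.0005 0 0 0"
}}

```text
clock: 11.22
tcp_pos: [0.5338, 0.0033, 0.0886]
orientation: [-2.097, 0.254, 2.091]
contact_force: [0.8, -3.0, 6.5]
grip_width: 0.0194
```

```bash
python3 t.py "(.5330,.0050,.0886)"
```

```text
11.225 [0.5338 0.0033 0.0886] F [ 0.8 -3.   6.5] M [-0.83 -0.26  0.09] yaw -103.8 xaxis [ 0.002 -0.001 -1.   ] q7 -2.01 gw 0.019410520554382783
shift [ 0.     -0.0015  0.0012]
```

Request:
{"op": "apply_moves", "data": {
  "series": "0.02 0 0 0 -0.0006 0.0004 0; 0.04 0 0 0 -0.001 0.0006 0; 0.04 0 0 0.0002 -0.001 0.0006 0"
}}

```text
clock: 11.6
tcp_pos: [0.5339, 0.0031, 0.0886]
orientation: [-2.076, 0.295, 2.068]
contact_force: [2.6, -6.6, 7.3]
grip_width: 0.0194
```

```bash
python3 t.py "(.5330,.0050,.0886)"; python3 - <<'E'
from h import *
for n in ["wrist","side"]:
    c=camera_info(n);np.save(f"pics/{n}6.npy",c,allow_pickle=True);cv2.imwrite(f"pics/{n}6.png",grab_frame(n))
i=cv2.imread("pics/side6.png")[130:220,200:310];cv2.imwrite("pics/side6c.png",cv2.resize(i,None,fx=6,fy=6,interpolation=2))
E
```

```text
11.6 [0.5339 0.0031 0.0886] F [ 2.6 -6.6  7.3] M [-1.55 -0.37  0.36] yaw -106.1 xaxis [ 0.003 -0.003 -1.   ] q7 -2.05 gw 0.019407846329801606
shift [ 0.     -0.0015  0.0014]
```

View pics/side6c.png

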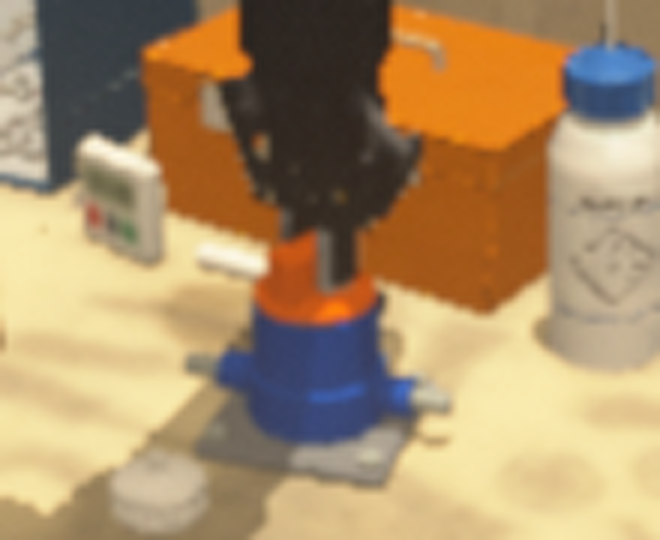

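Request:
{"op": "apply_moves", "data": {
  "series": "-0.02 0 0 -0.0003 0.001 -0.0006 0; -0.02 0 0 -0.0003 0.001 -0.0006 0; -0.02 0 0 -0.0003 0.001 -0.0006 0.3; -0.02 0 0 -0.0003 0.001 -0.0006 0.6; -0.02 0 0 -0.0003 0.001 -0.0006 0.7; -0.02 0 0 -0.0003 0.001 -0.0006 0.7; -0.02 0 0 -0.01 0.001 -0.0006 0.7; -0.02 0 0 -0.04 0.001 -0.0006 0.7; -0.02 0 0 -0.08 0.001 -0.0006 0.7; -0.02 0 0 -0.12 0.001 -0.0006 0.7; -0.02 0 0 -0.12 0.001 -0.0006 0.7"
}}

```text
clock: 13.08
tcp_pos: [0.5348, 0.005, 0.2117]
orientation: [-2.088, 0.273, 2.073]
contact_force: [0.6, 0.5, 0.1]
grip_width: 0.0596
```

```bash
python3 t.py "(.5330,.0050,.0886)"; python3 - <<'E'
from h import *
for n in ["wrist","side","top"]:
    c=camera_info(n);np.save(f"pics/{n}7.npy",c,allow_pickle=True);cv2.imwrite(f"pics/{n}7.png",grab_frame(n))
i=cv2.imread("pics/side7.png")[130:220,200:310];cv2.imwrite("pics/side7c.png",cv2.resize(i,None,fx=6,fy=6,interpolation=2))
E
```

```text
13.075 [0.5348 0.005  0.2117] F [0.6 0.5 0.1] M [-0.03 -0.03 -0.02] yaw -105.0 xaxis [ 0.007  0.001 -1.   ] q7 -2.0 gw 0.0596216177668901
shift [0.1231 0.0007 0.0026]
```

View pics/side7c.png

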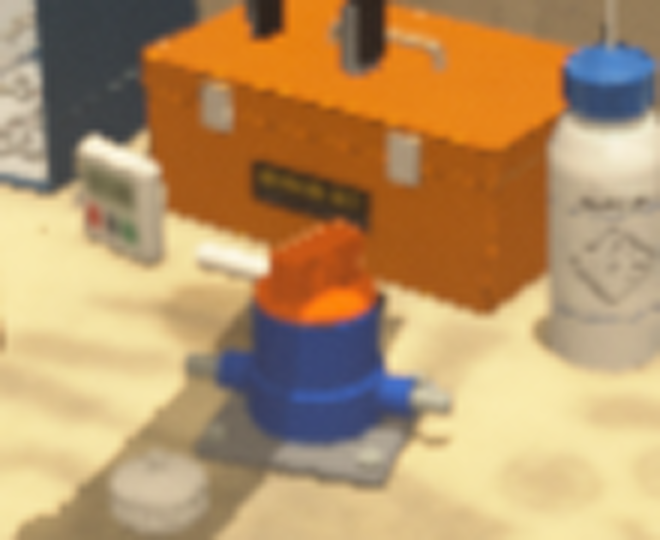

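View pics/wrist7.png

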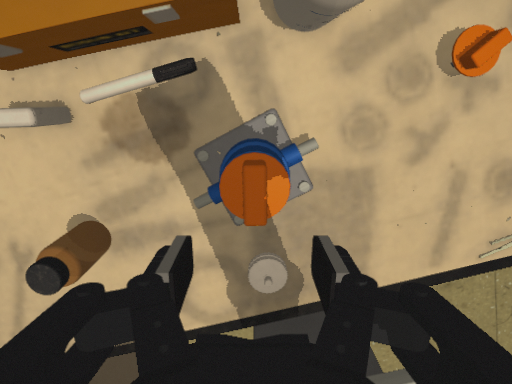

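```bash
python3 - <<'E'
from h import *
C=cam("wrist",np.load("pics/wrist7.npy",allow_pickle=True).item());im=cv2.imread("pics/wrist7.png")
hsv=cv2.cvtColor(im,cv2.COLOR_BGR2HSV)
m=(hsv[...,0]>3)&(hsv[...,0]<18)&(hsv[...,1]>170)&(hsv[...,2]>60);m[:140]=0;m[235:]=0;m[:,:210]=0;m[:,300:]=0
cn=max(cv2.findContours(m.astype(np.uint8),0,1)[0],key=len).reshape(-1,2)
P=onz(C,cn,.0845)[:,:2].astype(np.float32)
q=cv2.minEnclosingCircle(P);print(q)
e=cv2.fitEllipse(cn);print(e,onz(C,[e[0]],.0845))
a=cv2.imread("pics/side6.png").astype(int);b=cv2.imread("pics/side7.png").astype(int)
d=np.abs(a-b).sum(2)[176:200,235:275];print("diff rows below bar",d.max(1))
i=im[120:240,180:330];cv2.imwrite("pics/w7c.png",cv2.resize(i,None,fx=5,fy=5,interpolation=2))
print(get_obs()['contact_force'])
E
```

```text
((0.5288121104240417, 0.006193212233483791), 0.03555811569094658)
((254.4792022705078, 187.72547912597656), (68.13484954833984, 71.00560760498047), 178.518310546875) [[0.53128525 0.00490734 0.0845    ]]
diff rows below bar [148 155 146 124 104 123 147 181 133 132 135 183 181 189 192 166 122 111
 107  74  67  27  16  15]
[ 0.14621014 -0.20969298  0.14654746]
```

View pics/w7c.png

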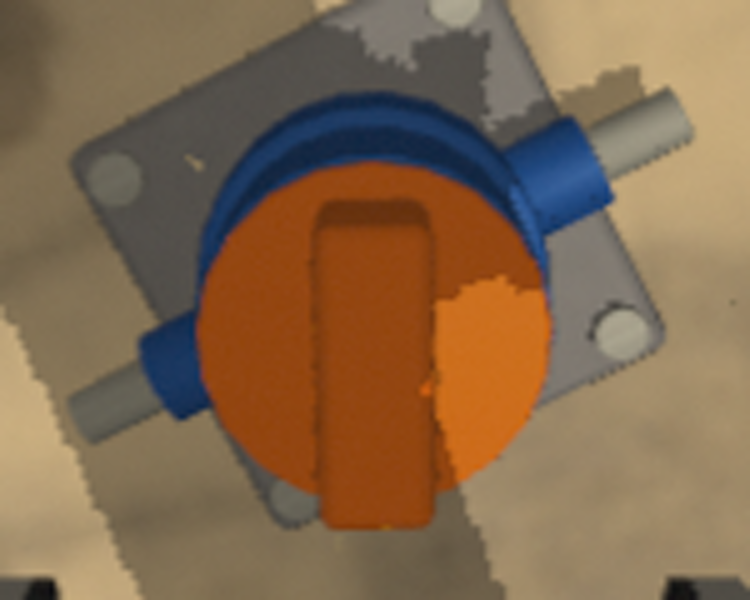

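```bash
python3 -c "
from bench import *
hand_in()"
```

```text
the job is handed in; nothing more can be done
```

The plug is turned home in the housing and released, and I handed the job in at about 13 s of the 72 s. No verdict was reported.

**What I did:** I chose the middle-sized orange plug. Its flange measured about 65 mm, against 47–51 mm for the small look-alike and 95–111 mm for the large one. I squeezed it across the bar, read the openings' angle from the wrist picture, and lined the lugs up with them. The lugs went straight down through the openings, so I did not need the backward turn you described and never made it. The tool felt the landing at a TCP height of 92.1 mm, where I expected it. I then turned the plug clockwise in small steps, about 1.2 rad in all, following it down until the torque rose at the stop. After that I eased off, opened the fingers and backed away upward.

**Last checks:**
- **Height:** the tool came down 3.5 mm from the landing, to a TCP height of 88.6 mm, which puts the bar-grip centre at 99.2 mm. This comes from the tool's height while it still held the plug; I did not measure it again after release.
- **Centring:** the flange centre is within about 0.5 mm of the mouth's axis in the wrist view.
- **Seating:** the side view shows the flange on the rim with no visible gap. Before-and-after side pictures differed near the plug; I took that to be the gripper and its shadow moving away, and by eye the flange was in the same place.
- **Forces:** the highest reading I saw was about 10 N, at the stop. The reading was near zero after release.
- **Bottle and filter:** I kept clear of both and both were still standing in the last pictures, but I did not measure their positions again.

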